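# Sweep the loose union nuts into the sorting bay

## Robot

A 6-joint arm with a two-finger parallel gripper is mounted at the origin on a cart in front of the work surface, level with it; the furniture and walls round the work are solid. World frame = base frame: x ahead of the robot, y to its left, z up, the work surface at z = 0. Lengths are in m, angles in rad, forces in N, time in s.
With the tool pointing down it reaches from about 0.25 to 0.775 m from the base axis. Payload 4 kg.
Tool frame: the origin (TCP) lies at the very end of the fingers, on their centre line; the grasp point (between the pads) lies 19 mm behind it; z points along the fingers, y is the line along which they close (so a half turn about z gives the same grasp; the last joint's range is limited). The gripper opens to 94 mm and grips with 3 to 60 N. Pads are 16 mm wide; open, the fingers measure 119 mm over their backs; the gripper's body (75 mm by 177 mm) begins 78 mm behind the grasp point.
Start: joints at [-1.408, 0.087, 1.371, -0, 1.684, -0.103], TCP at [0.144, -0.531, 0.206] pointing down, gripper open.
Joint ranges: [-3.1, 3.1], [-0.76, 2.03], [0.27, 2.55], [-1.08, 4.22], [0.17, 2.65], [-2.57, 2.57]. Speed limits (rad/s): [2.79, 2.79, 3.14, 3.14, 3.14, 3.14].

## Interface

Orientations are given as [roll, pitch, yaw] about the fixed x, y, z axes, in that order (R = Rz(yaw) Ry(pitch) Rx(roll)).
In Python, from bench import robot gives the robot as it stands. The module is installed in compiled form; this text tells all that it offers.
- The arm moves only by the tool move_arm, never from a script. Its argument "deltas" is one flat list of numbers, 7 for each row, row after row: the turn, a rotation vector about the tool's x, y, z in rad, then the shift along the tool's x, y, z in cm, then the closure, from -1 (fully open) to 1 (shut). A call has 1 to 8 rows; each row is the pose to reach, as a shift and turn from the pose commanded when the call began, along the tool's axes at that moment; what a row does not reach only later rows make up. A row lasts 1/10 s, in which the tool goes at most 50 mm and 8.59 degrees, less where a joint would pass 70% of its speed; a pose out of reach is approached as far as the arm can. A call with a gripper value outside its range is refused whole. The fingers move at their own pace and stop on an object; the grip force is fixed at half the most. Time passes only in rows, so rows that repeat a pose let the fingers close. It gives the time, the measured TCP pose, the force, the opening and the grip force at its end, in the units of the state.
- robot.get_obs(): the state, without advancing time (a new reading comes with each control period).
- robot.snapshot(name): name is "scene" or "side" or "wrist"; returns a dict with "image" (480x640x3 uint8, red, green, blue), "depth" (480x640 float32, m along the optical axis (not along the pixel's ray), 0 where there is no reading), "fov_y" (degrees; the focal length in pixels is half the picture's height over the tangent of half this angle, whatever the lens; pixels are square), "cx", "cy" (the principal point, pixels), "origin" and "orientation" of the camera in the world; the wrist camera has in their place "T_tool_cam" (4x4, takes a point from camera to tool coordinates, whose origin is the TCP and whose axes are the flange's). Camera axes: x right, y up, looking along -z (the intrinsics and any distortion apply to the point x, -y, -z); pixel columns grow to the right and rows downward; lengths in m; the calibration is good to about 2 mm. A picture is of the moment at which its call begins: read the wrist's pose just before it.
- robot.close_job(): hands the job in; it is judged then, once.
The state is a dict: "time": time; "joint_positions": joint angles; "qvel": joint speeds; "joint_torque": joint torques, N m; "tool_pos": TCP position; "ee_rot": TCP orientation; "wrist_force": force on the tool from outside, world axes, zero at the start; "wrist_torque": the same for the moment, N m; "width": finger opening in m; "finger_force": force on a finger pad.
Only numpy, scipy, OpenCV 4.12 (cv2) and the standard library are available. Lean on these libraries where they do the work, as an engineer would, in place of code of your own. Each camera call takes 0.05 s, during which the arm holds its last target. There are 200 camera calls.

## Task

Tidy up the three loose black union nuts that lie in front of the open side of the aluminium sorting bay: with the closed fingers, sweep them gently along the table into the bay until all three lie flat and fully inside it. Do not pinch, lift or press hard on a nut, and leave the two small steel valve inserts standing among them, and everything else on the table, where they are.

Things in the scene. Friction and masses are not known exactly. Their poses are not given: they have to be found in the camera images.
- bay: three-sided aluminium sorting bay, screwed down; no floor: the table top runs on inside. Origin: on the table, middle of the mouth line (open side, facing the robot within 17 degrees); x axis points into the bay, z up. Inside 220 mm wide (y -110 to 110), 100 mm deep (x 0 to 100); walls 4 mm thick, 24 mm high, with a 3 mm high, 14 mm wide screw flange outside them
- bay_mouth (a point): the same middle of the bay's mouth line, 24 mm above the table (top of the walls). The two side walls end here in ears flared outwards, which reach 21 mm towards the robot and to 129 mm either side of the middle
- nut_a_mid (a point): loose black ribbed union nut, a disc 41 mm across and 20 mm high, about 16 g, lying flat on the table in front of the open side of the bay; this point is its centre, 10 mm above the table when it lies flat
- nut_b_mid (a point): loose black ribbed union nut, a disc 41 mm across and 20 mm high, about 16 g, lying flat on the table in front of the open side of the bay; this point is its centre, 10 mm above the table when it lies flat
- nut_c_mid (a point): loose black ribbed union nut, a disc 41 mm across and 20 mm high, about 16 g, lying flat on the table in front of the open side of the bay; this point is its centre, 10 mm above the table when it lies flat
- valve_a_mid (a point): small turned stainless valve insert, 24 mm across, 16 mm high, standing loose on the table among the nuts, slightly farther from the bay than they are; to be left where it is; this point is its centre, 8 mm above the table
- valve_b_mid (a point): small turned stainless valve insert, 24 mm across, 16 mm high, standing loose on the table among the nuts, slightly farther from the bay than they are; to be left where it is; this point is its centre, 8 mm above the table
- coil_right_mid (a point): black solenoid module standing upright, 42x38x87 mm, to the right of the work; leave alone; its centre
- coil_near_mid (a point): black solenoid module standing upright, 42x38x87 mm, to the right of the work, nearer the robot; leave alone; its centre
- coil_lying_mid (a point): black solenoid module lying on the table, 33x91x31 mm, to the right of the work, nearest to it; leave alone; its centre
- can_mid (a point): aerosol can standing upright, 67 mm across, 194 mm high, to the left of the work; leave alone; its centre
- nut_a: the same nut; its origin is the centre of its underside
- nut_b: the same nut; its origin is the centre of its underside
- nut_c: the same nut; its origin is the centre of its underside

How it is judged:
At the end, for the whole second after the job is handed in: Each of the three nuts lies flat on the table inside the bay, at rest, its centre at least 18 mm beyond the mouth line and between the side walls; the inserts, modules and can stand within 25 mm of where they were (x of nut_a_mid in the frame of bay between 0.018 and 0.09 m and y of nut_a_mid in the frame of bay between -0.1 and 0.1 m and height (world z) of each of nut_a_mid, nut_b_mid, nut_c_mid below 0.014 m and angle between each of nut_a_mid, nut_b_mid, nut_c_mid's own z axis and vertical below 0.2 rad and linear speed of each of nut_a, nut_b, nut_c below 0.02 m/s and x of nut_b_mid in the frame of bay between 0.018 and 0.09 m and y of nut_b_mid in the frame of bay between -0.1 and 0.1 m and x of nut_c_mid in the frame of bay between 0.018 and 0.09 m and y of nut_c_mid in the frame of bay between -0.1 and 0.1 m and distance of each of valve_a_mid, valve_b_mid, coil_right_mid, coil_near_mid, coil_lying_mid, can_mid from where it was at the start of the episode below 0.025 m); the robot touches nothing.
It fails at once if a nut is lifted off the table (its centre more than 12 mm up) or turned over (height (world z) of any of nut_a_mid, nut_b_mid, nut_c_mid above 0.022 m or angle between any of nut_a_mid, nut_b_mid, nut_c_mid's own z axis and vertical above 0.7 rad).
It fails at once if a nut is pinched or pressed hard by the fingers (more than 25 N) (contact force between the fingers and nut_a above 25 N or contact force between the fingers and nut_b above 25 N or contact force between the fingers and nut_c above 25 N).
It fails at once if a valve insert is moved more than 25 mm or lifted or tipped over (distance of any of valve_a_mid, valve_b_mid from where it was at the start of the episode above 0.025 m or angle between any of valve_a_mid, valve_b_mid's own z axis and vertical above 0.7 rad).
It fails at once if a solenoid module or the aerosol can is moved more than 25 mm (distance of any of coil_right_mid, coil_near_mid, coil_lying_mid, can_mid from where it was at the start of the episode above 0.025 m).
It also fails if it takes over 67 s, if anything falls off the work surface, if the arm or the gripper's body presses on something with over 40 N, if the wrist force passes 120 N, or if a joint passes its speed limit or range.

## Working session

There is one attempt and no reset: what is moved stays moved. The work goes in short steps, Python scripts to look and compute and a tool call to move; the robot and the scene stay as the last step left them, time stands still between calls to the robot, and variables do not carry over. Pictures are saved under pics/ and viewed, at most 10 in all, crops included, and the job is handed in when it is done.

Besides the shell and the picture viewer there is one more tool, called by a JSON object that holds its "fn" and its "kwargs". move_arm: Moves the arm, as the interface text tells. Its arguments: {"type":"object","properties":{"deltas":{"type":"array","items":{"type":"number"}}},"required":["deltas"]}

```bash
mkdir -p pics; cat > h.py <<'E'
import numpy as np, cv2
from scipy.spatial.transform import Rotation as R
from bench import robot
def snap(n,save=None):
    s=robot.snapshot(n)
    if save: cv2.imwrite('pics/'+save,s['image'][:,:,::-1])
    return s
def rot(o):
    o=np.array(o,float)
    return o if o.shape==(3,3) else (R.from_euler('xyz',o).as_matrix() if o.size==3 else R.from_quat(o).as_matrix())
def world(s):
    "per-pixel world points from depth"
    f=240/np.tan(np.radians(s['fov_y'])/2); v,u=np.mgrid[:480,:640]
    d=s['depth']; p=np.stack([(u-s['cx'])/f*d,-(v-s['cy'])/f*d,-d],-1)
    return p@rot(s['orientation']).T+np.array(s['origin'])
def ray(s,u,v,z):
    f=240/np.tan(np.radians(s['fov_y'])/2)
    d=rot(s['orientation'])@np.array([(u-s['cx'])/f,-(v-s['cy'])/f,-1]); o=np.array(s['origin'])
    return o+d*(z-o[2])/d[2]
E
python3 - <<'E'
from h import *
print(robot.get_obs())
for n in('scene','side'):
    s=snap(n,n+'0.png'); print({k:v for k,v in s.items() if k not in('image','depth')})
    np.savez(n+'0.npz',**s)
E
```

```text
{'time': 0.0, 'joint_positions': array([-1.40809991e+00,  8.79678424e-02,  1.37223493e+00, -1.46304565e-05,
        1.68361060e+00, -1.03133752e-01]), 'qvel': array([-0.00014679,  0.00013397,  0.0005909 , -0.00034322,  0.00140659,
       -0.00172106]), 'joint_torque': array([-2.49581262e-04, -3.40177095e+01, -3.02427614e+01,  7.18464050e-02,
        3.28217167e-02, -1.59991678e-04]), 'tool_pos': array([ 0.14437401, -0.53014405,  0.20430698]), 'ee_rot': array([-3.13938225e+00, -2.14160370e-04,  2.65828304e-01]), 'wrist_force': array([ 0.02179713, -0.78702717, -0.02078065]), 'wrist_torque': array([ 0.00754669, -0.05021505,  0.03675537]), 'finger_force': 0.0, 'width': 0.09370907048018039}
{'fov_y': 51.59177320339592, 'cx': 317.69370401232493, 'cy': 235.59835434971978, 'origin': array([-0.0670708 ,  0.55940096,  0.88164866]), 'orientation': array([ 7.77910471e-01, -1.96938513e-03, -2.32970108e+00])}
{'fov_y': 46.41942181521493, 'cx': 322.66184486771385, 'cy': 237.2711446742351, 'origin': array([-0.18879   ,  1.15229344,  0.64681218]), 'orientation': array([ 1.1794078 ,  0.01722335, -2.59492288])}
```

View pics/scene0.png

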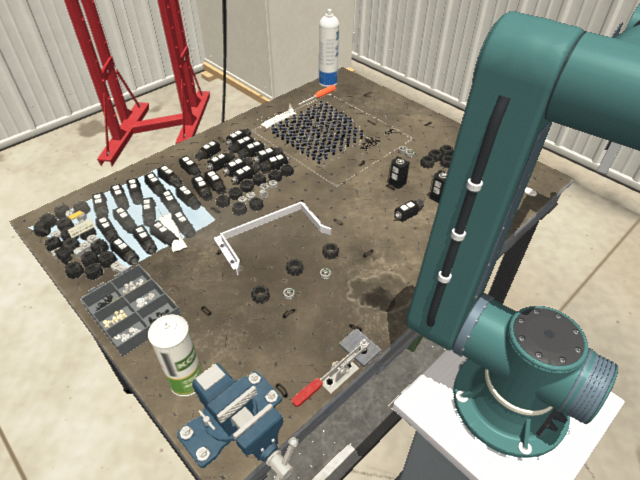

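View pics/side0.png

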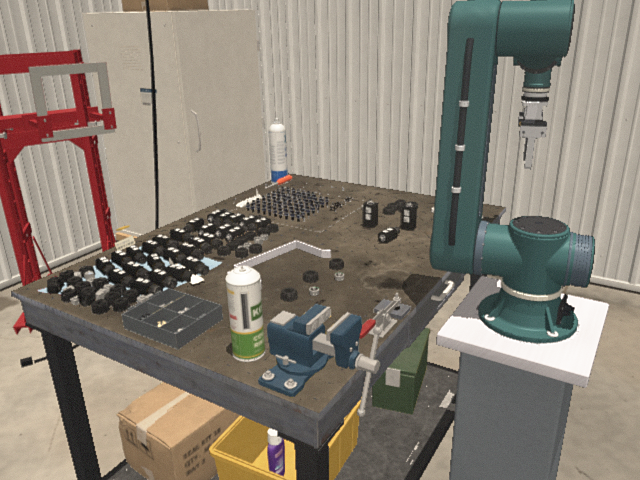

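The scene view shows the nuts at about (261,294), (295,267) and (331,251). The inserts are at (289,293) and (325,273), and the bay ears end near (237,268) and (329,232), with back corners near (220,236) and (304,205). The side view shows the same layout.

```bash
python3 - <<'E'
from h import *
s=dict(np.load('scene0.npz')); im=s['image']; W=world(s)
print('table z', np.median(W[300:340,330:345,2]), np.median(W[255:262,255:265,2]))
Z=W[...,2]
m=((Z>0.006)&(Z<0.05)).astype(np.uint8); m[:, :205]=0; m[:, 430:]=0; m[:195]=0; m[330:]=0
n,l,st,c=cv2.connectedComponentsWithStats(m)
for i in range(1,n):
    if st[i,4]<40: continue
    p=W[l==i]; h=np.percentile(p[:,2],95); top=p[p[:,2]>h-0.004]
    q,(w,hh),a=cv2.minAreaRect((top[:,:2]*1000).astype(np.float32))
    print(c[i].round(0),st[i,4],'h%.4f'%h,'rect',np.round(q,0),round(w),round(hh),round(a))
# bay wall tops
p=W[m.astype(bool)&(Z>0.019)&(Z<0.03)]
ys=[(237,268),(219,236),(222,233),(304,204),(303,208),(329,231)]
for u,v in ys: print(u,v,ray(s,u,v,.024).round(4), W[v,u].round(4))
big=cv2.resize(im[195:315,210:350],None,fx=5,fy=5,interpolation=cv2.INTER_CUBIC)
cv2.imwrite('pics/c1.png',big[:,:,::-1])
E
```

```text
table z 0.00017784428336181657 -2.7493739287121066e-05
[240. 202.] 566 h0.0219 rect [779.  43.] 125 58 39
[408. 209.] 393 h0.0332 rect [ 457. -265.] 77 29 83
[269. 226.] 868 h0.0256 rect [631.  47.] 252 126 77
[330. 250.] 177 h0.0222 rect [498. -17.] 35 36 84
[294. 266.] 180 h0.0221 rect [518.  78.] 32 34 49
[325. 273.] 87 h0.0156 rect [455.  39.] 22 25 31
[260. 293.] 208 h0.0219 rect [512. 184.] 34 35 10
[288. 293.] 95 h0.0167 rect [469. 138.] 22 22 80
237 268 [0.5959 0.1816 0.024 ] [0.5994 0.1796 0.0194]
219 236 [0.7079 0.1514 0.024 ] [0.7265 0.1416 0.0034]
222 233 [0.7113 0.1401 0.024 ] [0.7113 0.1401 0.024 ]
304 204 [ 0.6524 -0.0764  0.024 ] [ 0.6684 -0.0905  0.0049]
303 208 [ 0.6428 -0.0642  0.024 ] [ 0.649  -0.0696  0.0165]
329 231 [ 0.5373 -0.0542  0.024 ] [ 0.5439 -0.061   0.0145]
```

View pics/c1.png

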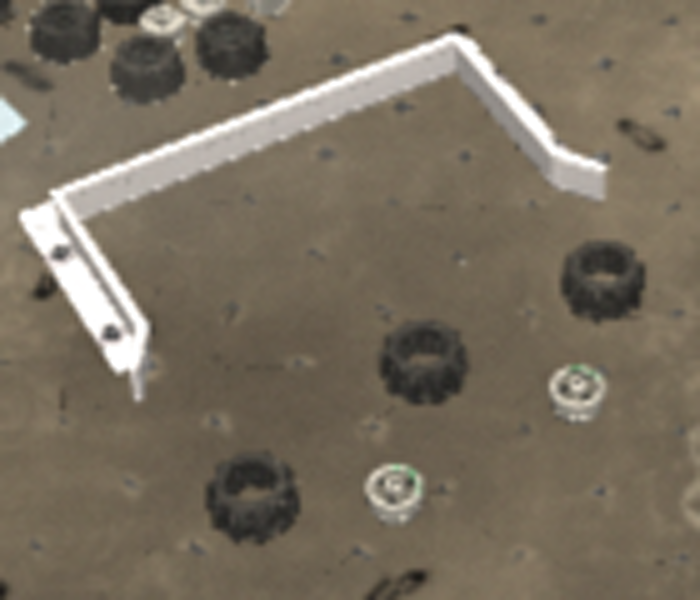

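The crop shows the bay's wall tops. The back corners are at about (222,234) and (301,203), the right mouth edge at (321,225) and the left at (239,261). All three nuts lie clear in front, with the inserts behind and between them.

```bash
cat >> h.py <<'E'
def go(x,y,z,yaw,base=None):
    "delta from the current (or given) pose: rz rad, shift cm in tool axes"
    o=robot.get_obs(); p,r=(o['tool_pos'],o['ee_rot']) if base is None else base
    Rm=rot(r); d=Rm.T@(np.array([x,y,z])-p)*100
    rv=R.from_matrix(Rm.T@R.from_euler('xyz',[np.pi,0,yaw]).as_matrix()).as_rotvec()
    print('rv',rv.round(3),'cm',d.round(2))
E
python3 - <<'E'
from h import *
s=dict(np.load('scene0.npz'))
bl,br,mr,ml=[ray(s,u,v,.024)[:2] for u,v in[(222,233.6),(301,202.6),(320.6,225),(238.6,261)]]
print(bl,br,mr,ml,np.linalg.norm(bl-br),np.linalg.norm(mr-ml))
M=(mr+ml)/2; y=(bl-br)+(ml-mr); y/=np.linalg.norm(y); x=np.array([y[1],-y[0]]); psi=np.arctan2(x[1],x[0])
B=np.array([x,y]); print('M',M,'psi',psi,(np.array([bl,br,mr,ml])-M)@B.T)
N=dict(A=(.498,-.017),B=(.518,.078),C=(.512,.184),V1=(.455,.039),V2=(.469,.138))
for k,v in N.items(): print(k,(B@(np.array(v)-M)).round(4))
for k,t in dict(A=(.05,-.06),B=(.05,0),C=(.05,.06)).items():
    n=np.array(N[k]); T=M+B.T@np.array(t); d=T-n; L=np.linalg.norm(d); d/=L
    print(k,'start',(n-d*.05).round(4),'end',(T-d*.0285).round(4),'yaw',np.arctan2(d[1],d[0]).round(3))
    go(*(n-d*.05),.1,np.arctan2(d[1],d[0]))
E
```

```text
[0.70964868 0.14131699] [ 0.66174769 -0.07443215] [ 0.56661166 -0.05381174] [0.61044386 0.16604447] 0.2210027016460281 0.22418299669656266
M [0.58852776 0.05611636] psi -0.20755514315531137 [[ 0.10096425  0.10833118]
 [ 0.09855034 -0.11265834]
 [ 0.00120695 -0.112085  ]
 [-0.00120695  0.112085  ]]
A [-0.0735 -0.0902]
B [-0.0735  0.0069]
C [-0.1012  0.1094]
V1 [-0.1271 -0.0443]
V2 [-0.1338  0.0555]
A start [ 0.448  -0.0186] end [ 0.5966 -0.0138] yaw 0.032
rv [-0.002  0.     0.234] cm [ 42.74 -41.37  10.53]
B start [0.4697 0.091 ] end [0.6099 0.0532] yaw -0.263
rv [-0.002  0.     0.529] cm [ 47.71 -51.37  10.55]
C start [0.4687 0.209 ] end [0.6251 0.1188] yaw -0.523
rv [-0.002  0.001  0.789] cm [ 50.71 -62.78  10.58]
```

{"fn": "move_arm", "kwargs": {"deltas": [0,0,0.23,42.7,-41.4,4,1,0,0,0.23,42.7,-41.4,4,1,0,0,0.23,42.7,-41.4,4,1,0,0,0.23,42.7,-41.4,4,1,0,0,0.23,42.7,-41.4,4,1,0,0,0.23,42.7,-41.4,4,1,0,0,0.23,42.7,-41.4,4,1,0,0,0.23,42.7,-41.4,4,1]}}

```text
time: 0.9
tool_pos: [0.3483, -0.1854, 0.1782]
ee_rot: [3.141, -0.0, 0.035]
wrist_force: [1.3, -0.3, -0.3]
width: 0.0337
finger_force: 0.0
```

```bash
python3 - <<'E'
from h import *
go(.448,-.0186,.06,.032)
E
```

```text
rv [ 0.    -0.     0.003] cm [ 10.55 -16.32  11.82]
```

{"fn": "move_arm", "kwargs": {"deltas": [0,0,0,9,-14,6,1,0,0,0,9,-14,6,1,0,0,0,9,-14,6,1,0,0,0,9,-14,6,1,0,0,0,9,-14,6,1,0,0,0,9,-14,6,1,0,0,0,9,-14,6,1,0,0,0,9,-14,6,1]}}

```text
time: 1.7
tool_pos: [0.4329, -0.0456, 0.1193]
ee_rot: [3.141, -0.001, 0.034]
wrist_force: [0.2, -0.6, -0.3]
width: 0.0003
finger_force: 0.0
```

```bash
python3 - <<'E'
from h import *
go(.448,-.0186,.008,.032); print(robot.get_obs()['width'])
E
```

```text
rv [ 0.001 -0.001  0.002] cm [ 1.59 -2.65 11.13]
0.0003004933679122394
```

{"fn": "move_arm", "kwargs": {"deltas": [0,0,0,1.2,-2.6,2,1,0,0,0,1.2,-2.6,5,1,0,0,0,1.2,-2.6,8,1,0,0,0,1.2,-2.6,9.5,1,0,0,0,1.2,-2.6,10.5,1,0,0,0,1.2,-2.6,11,1,0,0,0,1.2,-2.6,11,1,0,0,0,1.2,-2.6,11,1]}}

```text
time: 2.5
tool_pos: [0.4449, -0.0183, 0.0097]
ee_rot: [3.141, -0.002, 0.035]
wrist_force: [-0.2, -0.0, -0.1]
width: 0.0005
finger_force: 0.0
```

```bash
python3 - <<'E'
from h import *
go(.5966,-.0138,.008,.032); s=snap('scene','s2.png')
im=cv2.resize(s['image'][190:340,200:400],None,fx=4,fy=4); cv2.imwrite('pics/c2.png',im[:,:,::-1])
E
```

```text
rv [ 0.001 -0.002  0.003] cm [15.18  0.09  0.2 ]
```

View pics/c2.png

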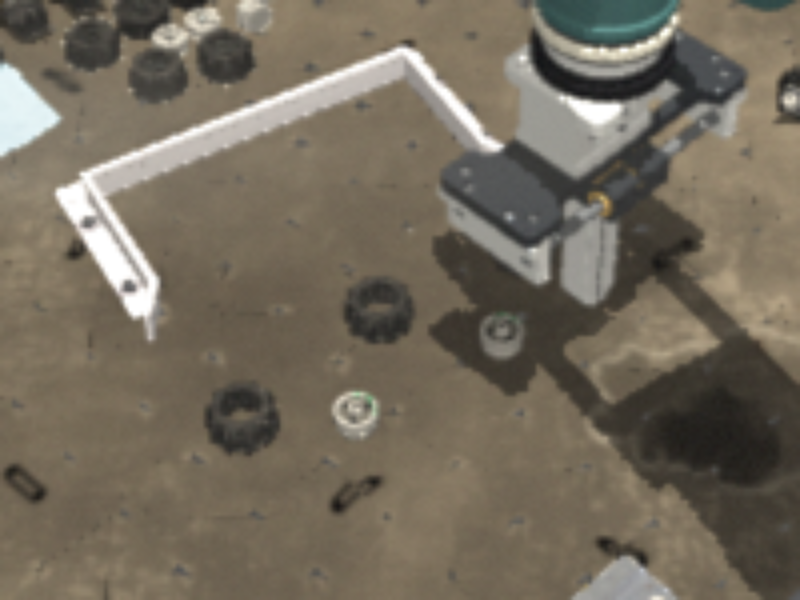

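The fingers are down at about crop (590,290), clear of the insert at (500,332). The right nut is hidden behind the gripper, so I'll push forward slowly.

{"fn": "move_arm", "kwargs": {"deltas": [0,0,0,0.8,0,0,1,0,0,0,1.6,0,0,1,0,0,0,2.4,0,0,1,0,0,0,3.3,0,0,1,0,0,0,4.3,0,0,1,0,0,0,5.4,0,0,1,0,0,0,6.5,0,0,1,0,0,0,7.5,0,0,1]}}

```text
time: 3.35
tool_pos: [0.52, -0.0151, 0.0085]
ee_rot: [3.141, -0.0, 0.036]
wrist_force: [-0.7, 0.2, -0.3]
width: 0.0002
finger_force: 0.1
```

{"fn": "move_arm", "kwargs": {"deltas": [0,0,0,1,0,0,1,0,0,0,2,0,0,1,0,0,0,3.1,0,0,1,0,0,0,4.2,0,0,1,0,0,0,5.3,0,0,1,0,0,0,6.3,0,0,1,0,0,0,7,0,0,1,0,0,0,7.4,0,0,1]}}

```text
time: 4.15
tool_pos: [0.5935, -0.0125, 0.0086]
ee_rot: [3.142, 0.0, 0.036]
wrist_force: [-0.1, -0.5, -1.1]
width: 0.0005
finger_force: 0.1
```

```bash
python3 - <<'E'
from h import *
o=robot.get_obs();print(o['tool_pos'],o['wrist_force']); s=snap('scene','s3.png')
im=cv2.resize(s['image'][190:340,200:400],None,fx=4,fy=4); cv2.imwrite('pics/c3.png',im[:,:,::-1])
E
```

```text
[ 0.59354319 -0.0124965   0.00855227] [-0.06176037 -0.49640083 -1.0898357 ]
```

View pics/c3.png

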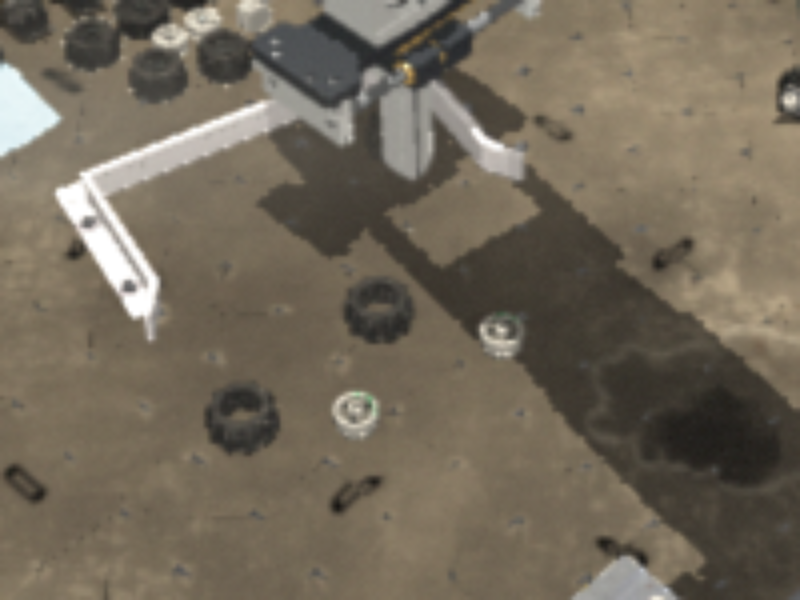

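The nut must be ahead of the fingers, inside the bay and hidden from view. The other nuts and the inserts haven't moved. I'll back off and rise.

{"fn": "move_arm", "kwargs": {"deltas": [0,0,0,-1,0,0,1,0,0,0,-2,0,0,1,0,0,0,-2,0,-2,1,0,0,0,-3,0,-5,1,0,0,0,-6,-2,-8,1,0,0,0.15,-9,-5,-10,1,0,0,0.3,-12,-9,-10,1,0,0,0.3,-12,-9,-10,1]}}

```text
time: 5.0
tool_pos: [0.466, 0.076, 0.1094]
ee_rot: [-3.14, 0.0, -0.262]
wrist_force: [-0.1, 0.1, -0.2]
width: -0.0001
finger_force: 0.0
```

```bash
cat >> h.py <<'E'
def nuts():
    s=snap('scene'); W=world(s); Z=W[...,2]; M=np.array([.5885,.0561]); p=-.2075
    B=np.array([[np.cos(p),np.sin(p)],[-np.sin(p),np.cos(p)]])
    b=(W[...,:2]-M)@B.T
    m=((Z>.009)&(Z<.024)&(b[...,0]>-.25)&(b[...,0]<.095)&(abs(b[...,1])<.16)&~((b[...,0]>-.03)&(abs(b[...,1])>.104))).astype(np.uint8)
    n,l,st,c=cv2.connectedComponentsWithStats(m)
    for i in range(1,n):
        if st[i,4]<40: continue
        k=l==i; h=np.percentile(W[k][:,2],95); t=k&(Z>h-.004); q,wh,_=cv2.minAreaRect((b[t]*1000).astype(np.float32))
        w=M+np.array(q)/1000@B
        print('h%.3f'%h,'bay',np.round(q),'world',w.round(3),'size',np.round(wh),st[i,4])
E
python3 - <<'E'
from h import *
nuts(); go(.4697,.091,.008,-.263)
E
```

```text
h0.022 bay [-73.   6.] world [0.518 0.077] size [34. 34.] 154
h0.016 bay [-127.  -45.] world [0.455 0.038] size [24. 24.] 80
h0.022 bay [-101.  110.] world [0.512 0.185] size [32. 32.] 181
h0.016 bay [-133.   54.] world [0.47  0.136] size [23. 23.] 88
rv [-0.    -0.001  0.003] cm [-0.19 -1.65 10.1 ]
```

{"fn": "move_arm", "kwargs": {"deltas": [0,0,0,0,-1.5,2,1,0,0,0,0,-1.5,5,1,0,0,0,0,-1.5,8,1,0,0,0,0,-1.5,9.2,1,0,0,0,0,-1.5,10,1,0,0,0,0,-1.5,10,1]}}

```text
time: 5.65
tool_pos: [0.4733, 0.087, 0.008]
ee_rot: [3.141, 0.001, -0.265]
wrist_force: [0.1, 0.5, 0.1]
width: 0.0005
finger_force: 0.0
```

```bash
python3 - <<'E'
from h import *
nuts(); go(.6099,.0532,.008,-.263)
E
```

```text
h0.023 bay [-81.  16.] world [0.512 0.089] size [24. 10.] 68
h0.016 bay [-126.  -44.] world [0.456 0.039] size [22. 24.] 81
h0.023 bay [-126.   10.] world [0.467 0.092] size [29. 14.] 41
h0.022 bay [-102.  109.] world [0.512 0.184] size [33. 33.] 180
h0.017 bay [-133.   54.] world [0.47  0.136] size [24. 21.] 86
rv [-0.    -0.001 -0.002] cm [13.99 -0.27  0.12]
```

{"fn": "move_arm", "kwargs": {"deltas": [0,0,0,0.5,-0.2,0,1,0,0,0,1.2,-0.2,0,1,0,0,0,2,-0.2,0,1,0,0,0,2.9,-0.2,0,1,0,0,0,3.9,-0.2,0,1,0,0,0,5,-0.2,0,1,0,0,0,6,-0.2,0,1,0,0,0,7,-0.2,0,1]}}

```text
time: 6.5
tool_pos: [0.5426, 0.0709, 0.0085]
ee_rot: [3.141, 0.0, -0.264]
wrist_force: [-0.1, -0.6, 0.7]
width: 0.0004
finger_force: 0.2
```

{"fn": "move_arm", "kwargs": {"deltas": [0,0,0,1,0,0,1,0,0,0,2,0,0,1,0,0,0,3,0,0,1,0,0,0,4,0,0,1,0,0,0,5,0,0,1,0,0,0,5.8,0,0,1,0,0,0,6.4,0,0,1,0,0,0,6.8,0,0,1]}}

```text
time: 7.3
tool_pos: [0.6079, 0.0533, 0.0085]
ee_rot: [3.142, 0.0, -0.264]
wrist_force: [-0.6, 0.4, 0.0]
width: 0.0004
finger_force: 0.1
```

{"fn": "move_arm", "kwargs": {"deltas": [0,0,0,-1,0,0,1,0,0,0,-2,0,0,1,0,0,0,-2,0,-2,1,0,0,0,-3,0,-5,1,0,0,0,-6,-2,-8,1,0,0,0.13,-9,-5,-10,1,0,0,0.26,-11,-9,-10,1,0,0,0.26,-11,-12,-10,1]}}

```text
time: 8.1
tool_pos: [0.5299, 0.2007, 0.1105]
ee_rot: [-3.14, -0.001, -0.524]
wrist_force: [0.9, 0.1, -0.6]
width: 0.0006
finger_force: 0.0
```

```bash
python3 - <<'E'
from h import *
nuts(); go(.4687,.209,.008,-.523)
E
```

```text
h0.022 bay [ 48. -74.] world [ 0.621 -0.026] size [35. 33.] 136
h0.022 bay [42. 11.] world [0.632 0.058] size [36. 27.] 119
h0.017 bay [-126.  -44.] world [0.456 0.039] size [24. 22.] 80
h0.022 bay [-102.  109.] world [0.511 0.184] size [35. 32.] 180
h0.016 bay [-132.   55.] world [0.47  0.138] size [22. 23.] 89
rv [-0.005  0.     0.004] cm [-5.66  2.75 10.15]
```

{"fn": "move_arm", "kwargs": {"deltas": [0,0,0,-3,1.5,0,1,0,0,0,-5.8,2.5,0,1,0,0,0,-5.8,2.5,0,1,0,0,0,-5.8,2.5,3,1,0,0,0,-5.8,2.5,6,1,0,0,0,-5.8,2.5,8.5,1,0,0,0,-5.8,2.5,9.9,1,0,0,0,-5.8,2.5,9.9,1]}}

```text
time: 8.95
tool_pos: [0.4679, 0.2047, 0.0074]
ee_rot: [3.138, 0.003, -0.524]
wrist_force: [-0.6, -0.1, 0.1]
width: 0.0004
finger_force: 0.0
```

```bash
python3 - <<'E'
from h import *
nuts(); go(.6251,.1188,.008,-.523)
E
```

```text
h0.016 bay [-125.  -45.] world [0.457 0.038] size [23. 23.] 77
h0.017 bay [-133.   56.] world [0.47  0.138] size [23. 20.] 88
rv [ 0.001  0.001 -0.001] cm [17.81 -0.33  0.09]
```

{"fn": "move_arm", "kwargs": {"deltas": [0,0,0,0.5,-0.35,0,1,0,0,0,1.2,-0.35,0,1,0,0,0,2,-0.35,0,1,0,0,0,2.9,-0.35,0,1,0,0,0,3.9,-0.35,0,1,0,0,0,5,-0.35,0,1,0,0,0,6.1,-0.35,0,1,0,0,0,7.2,-0.35,0,1]}}

```text
time: 9.8
tool_pos: [0.5348, 0.1718, 0.0095]
ee_rot: [3.141, 0.0, -0.524]
wrist_force: [-0.7, 0.2, -0.1]
width: 0.0004
finger_force: 0.2
```

{"fn": "move_arm", "kwargs": {"deltas": [0,0,0,1.3,0,0,1,0,0,0,2.6,0,0,1,0,0,0,4,0,0,1,0,0,0,5.4,0,0,1,0,0,0,6.8,0,0,1,0,0,0,8.1,0,0,1,0,0,0,9.2,0,0,1,0,0,0,10,0,0,1]}}

```text
time: 10.6
tool_pos: [0.6214, 0.1218, 0.0095]
ee_rot: [3.142, -0.0, -0.525]
wrist_force: [-1.0, 0.8, 0.9]
width: 0.0005
finger_force: 0.1
```

{"fn": "move_arm", "kwargs": {"deltas": [0,0,0,-1,0,0,1,0,0,0,-2,0,0,1,0,0,0,-2,0,-2,1,0,0,0,-3,0,-5,1,0,0,0,-6,0,-9,1,0,0,0,-10,0,-12,1,0,0,0,-15,0,-14,1,0,0,0,-19,0,-14,1]}}

```text
time: 11.4
tool_pos: [0.4548, 0.2193, 0.1534]
ee_rot: [-3.136, -0.004, -0.523]
wrist_force: [0.2, 1.0, 0.0]
width: 0.0007
finger_force: 0.0
```

{"fn": "move_arm", "kwargs": {"deltas": [0,0,0,-3,0,0,1,0,0,0,-4,0,0,1,0,0,0,-4,0,0,1,0,0,0,-4,0,0,1]}}

```text
time: 11.8
tool_pos: [0.4215, 0.2373, 0.1494]
ee_rot: [3.141, -0.001, -0.524]
wrist_force: [-0.4, 0.7, 0.5]
width: 0.0004
finger_force: 0.0
```

```bash
python3 - <<'E'
from h import *
nuts(); s=snap('scene'); cv2.imwrite('pics/c4.png',cv2.resize(s['image'][190:340,200:400],None,fx=4,fy=4)[:,:,::-1])
E
```

```text
h0.016 bay [-126.  -45.] world [0.456 0.038] size [22. 24.] 76
h0.016 bay [-133.   56.] world [0.47  0.138] size [22. 25.] 91
```

View pics/c4.png

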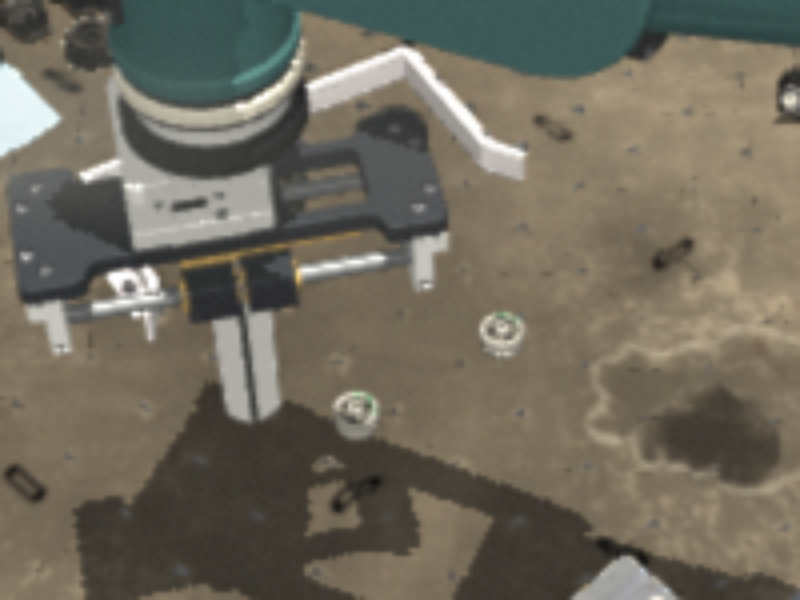

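The arm hides the bay, and both inserts are where they were. I'll move the arm aside to check.

{"fn": "move_arm", "kwargs": {"deltas": [0,0,0,8,32,-5,1,0,0,0,8,32,-5,1,0,0,0,8,32,-5,1,0,0,0,8,32,-5,1,0,0,0,8,32,-5,1,0,0,0,8,32,-5,1,0,0,0,8,32,-5,1,0,0,0,8,32,-5,1]}}

```text
time: 12.7
tool_pos: [0.3301, -0.0839, 0.2005]
ee_rot: [3.14, -0.002, -0.534]
wrist_force: [0.5, 1.1, -0.5]
width: 0.0006
finger_force: 0.0
```

```bash
python3 - <<'E'
from h import *
nuts(); s=snap('scene'); cv2.imwrite('pics/c5.png',cv2.resize(s['image'][190:340,200:400],None,fx=4,fy=4)[:,:,::-1])
E
```

```text
h0.022 bay [ 48. -75.] world [ 0.62  -0.027] size [31. 35.] 136
h0.023 bay [46. 12.] world [0.636 0.058] size [33. 32.] 141
h0.022 bay [45. 69.] world [0.647 0.114] size [36. 32.] 152
h0.016 bay [-126.  -43.] world [0.456 0.04 ] size [21. 23.] 78
h0.016 bay [-132.   55.] world [0.471 0.137] size [23. 23.] 86
```

View pics/c5.png

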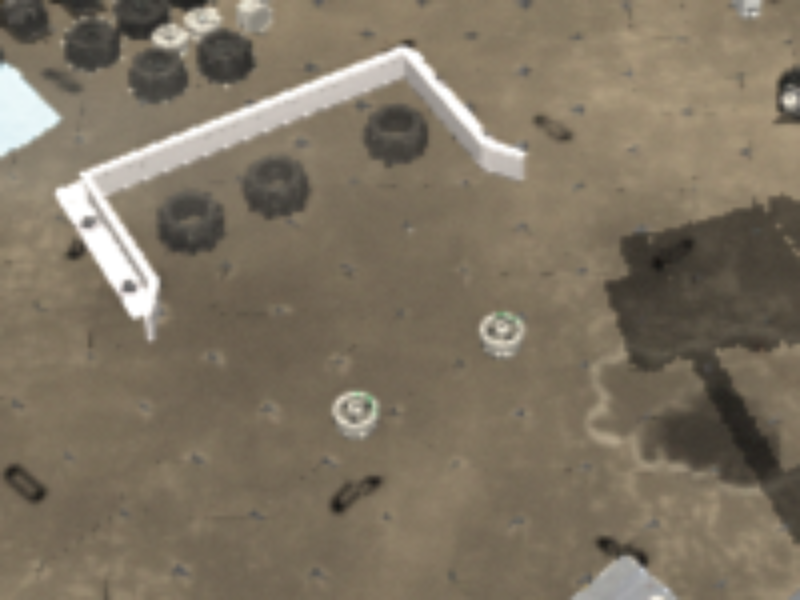

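The crop shows the three nuts flat inside the bay at (395,133), (277,186) and (190,222). The inserts haven't moved, at (502,333) and (355,412).

```bash
python3 -c "
from bench import robot
print(robot.close_job())"
```

```text
the job is handed in; nothing more can be done
None
```

The job is handed in: all three nuts lie flat inside the bay, 45–48 mm past the mouth line, and the two inserts are where they started; the hand-in call gave no verdict.

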